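# Square up a row of tiles with a ruler

### The job

Pick up the metal ruler by its orange grip and, with its long edge, push the four loose tiles on the white board together across the board until every one lies flat and tight against the wooden stop bar in one straight row; press the row home until all four are felt to seat, a light press of a few newtons on each and no harder, as they chip easily. Then gently lay the ruler down flat, clear of the tiles, and let go. Touch the tiles with the ruler only, and leave the other things where they are.

Things in the scene. Friction and masses are not known exactly. Their poses are not given: they have to be found in the camera images.
- board: White layout board fixed to the table, 300 (its x) by 320 (its y) by 12 mm thick; origin at the centre of its underside, x away from the robot, towards the stop bar, z up. The four tiles lie on it in a ragged row along its y, tile1 at +y to tile4 at -y, 57 mm apart, each turned up to 6 degrees, all on the robot's side of the bar and clear of it. Tiles slide on it with friction 0.5 to 0.7.
- board_top (a point): Centre of the board's top face. Beyond it, parallel to the board's y, is a wooden stop bar 290 long (centred), 22 deep, 14 mm high. It is set anew for each job and its setting is not reported: its face towards the tiles stands 50 to 82 mm from this point along x. It is clamped tight; once the row meets it the force rises by several N or more per mm of further push: find it by feel.
- tile1_mid (a point): Centre of the loose dark blue tile with yellow dot, 48 x 48 x 10 mm thick, about 60 g, flat on the board (this point is 5 mm above its top); x and y along its sides, z up. Press it home with about 3 to 4 N; 1.5 N is too little to seat it, and over 7 N may chip it.
- tile2_mid (a point): Centre of the loose yellow tile with blue dot, 48 x 48 x 10 mm thick, about 60 g, flat on the board (this point is 5 mm above its top); x and y along its sides, z up. Press it home with about 3 to 4 N; 1.5 N is too little to seat it, and over 7 N may chip it.
- tile3_mid (a point): Centre of the loose brown-red tile with white dot, 48 x 48 x 10 mm thick, about 60 g, flat on the board (this point is 5 mm above its top); x and y along its sides, z up. Press it home with about 3 to 4 N; 1.5 N is too little to seat it, and over 7 N may chip it.
- tile4_mid (a point): Centre of the loose green tile with orange dot, 48 x 48 x 10 mm thick, about 60 g, flat on the board (this point is 5 mm above its top); x and y along its sides, z up. Press it home with about 3 to 4 N; 1.5 N is too little to seat it, and over 7 N may chip it.
- ruler_grip (a point): Middle of the upright orange grip of the loose metal ruler (300 g), on the table left or right of the board. Blade 270 (its y) by 36 (its x) by 8 mm thick, both long edges straight; the grip, 90 (y) by 14 (x) mm, stands along its middle and reaches 44 mm above the blade's underside. This point is 30 mm above the underside; z up. Pinch the grip across x from above.
- gluepot: Bystander: small glue jar 40 mm across, 42 mm high, on the board beyond the stop bar; origin at its underside.
- pencil: Bystander: green pencil 154 mm long, 9 mm thick, lying on the board beyond the stop bar; origin under its middle.
- palette: Bystander: white paint tray 80 (its x) by 210 (its y) by 22 mm, on the table on the other side of the board from the ruler; origin at the centre of its underside.
- eraser: Bystander: pink-red eraser 42 x 20 x 12 mm on the table; origin at the centre of its underside.
Things that resemble listed ones, but are neither listed nor needed, are in the scene too. What is meant by the part that bears tile3_mid is not purple, and is the larger of those in its own colour.

How it is judged:
On the way, in this order (a step that is already met when the one before it is completed fails the run):
1. the ruler is picked up (raised by 15 mm or more) (height (world z) of ruler_grip above 0.045 m and contact force between the fingers and ruler above 1 N), for 0.1 s.
2. the held ruler presses the straight row home: all four tiles squared up and each pressed by the ruler with at least 1.5 N (angle between the x axis of each of tile1, tile2, tile3, tile4 and the x axis of board, either way round below 0.035 rad and angle between each of tile1, tile2, tile3, tile4's own z axis and vertical below 0.05 rad and x of each of tile1_mid, tile2_mid, tile3_mid, tile4_mid in the frame of board above 0.023 m and x of tile1_mid in the frame of tile2 between -0.0025 and 0.0025 m and x of tile2_mid in the frame of tile3 between -0.0025 and 0.0025 m and x of tile3_mid in the frame of tile4 between -0.0025 and 0.0025 m and contact force between each of tile1, tile2, tile3, tile4 and ruler above 1.5 N and contact force between the fingers and ruler above 1 N), for 0.2 s.
At the end, for the whole second after the job is handed in: All four tiles lie flat and at rest, sides within 2 degrees of the stop bar's direction, each in line with its neighbours within 2.5 mm, in the strip where the stop bar holds them; the ruler lies flat and still on the board or table (grip centre below 45 mm), touching no tile (angle between the x axis of each of tile1, tile2, tile3, tile4 and the x axis of board, either way round below 0.035 rad and angle between each of tile1, tile2, tile3, tile4's own z axis and vertical below 0.05 rad and x of each of tile1_mid, tile2_mid, tile3_mid, tile4_mid in the frame of board above 0.023 m and x of tile1_mid in the frame of tile2 between -0.0025 and 0.0025 m and x of tile2_mid in the frame of tile3 between -0.0025 and 0.0025 m and x of tile3_mid in the frame of tile4 between -0.0025 and 0.0025 m and linear speed of each of tile1, tile2, tile3, tile4, ruler below 0.01 m/s and angle between ruler_grip's own z axis and vertical below 0.06 rad and height (world z) of ruler_grip below 0.045 m and contact force between ruler and tile1 below 0.02 N and contact force between ruler and tile2 below 0.02 N and contact force between ruler and tile3 below 0.02 N and contact force between ruler and tile4 below 0.02 N).
It fails at once if a tile is pressed by the ruler with more than 7 N (contact force between any of tile1, tile2, tile3, tile4 and ruler above 7 N).
It fails at once if the fingers push a tile (contact force between the fingers and tile1 above 0.5 N or contact force between the fingers and tile2 above 0.5 N or contact force between the fingers and tile3 above 0.5 N or contact force between the fingers and tile4 above 0.5 N).
It fails at once if the ruler is pushed down on the board with more than 40 N (contact force between ruler and board above 40 N).
It fails at once if a bystander is displaced (10 mm on the board, 20 mm on the table) (distance of any of gluepot, pencil from where it was at the start of the episode above 0.01 m or distance of any of palette, eraser from where it was at the start of the episode above 0.02 m).
It also fails if it takes over 70 s, if anything falls off the work surface, if the arm or the gripper's body presses on something with over 40 N, if the wrist force passes 120 N, or if a joint passes its speed limit or range.

### The arm

A 6-joint arm with a two-finger parallel gripper is mounted at the origin on the work surface. World frame = base frame: x ahead of the robot, y to its left, z up, the work surface at z = 0. Lengths are in m, angles in rad, forces in N, time in s.
With the tool pointing down it reaches from about 0.3 to 0.875 m from the base axis. Payload 6.4 kg.
Tool frame: the origin (TCP) lies midway between the tips of the shut fingers; the grasp point (between the pads) lies ctrl.grip_depth behind it (ctrl.grip_depth is the distance from the TCP to the grasp point, in m); x points along the fingers, y is the direction in which the jaws open and shut, and the axes are right-handed (so a half turn about x gives the same grasp; the last joint's range is limited). The gripper opens to 85 mm and grips with 20 to 120 N. Pads are 22 mm wide; open, the fingers measure 114 mm over their backs; the gripper's body (76 mm by 85 mm) begins 54 mm behind the grasp point. The pads swing forward as they close: fully open they stand 13 mm farther back than shut.
Start: joints at [1.114, 0.181, 1.607, -0, 1.354, -0.206], TCP at [0.143, 0.557, 0.201] pointing down, gripper open.
Joint ranges: [-2.99, 2.99], [-0.89, 2.07], [0.3, 2.58], [-1.14, 4.28], [0, 2.63], [-3.12, 3.12]. Speed limits (rad/s): [2.57, 2.57, 3.01, 3.14, 3.14, 3.14].

### API

Orientations are given as a unit quaternion [w, x, y, z].
In Python, from bench import ctrl gives the robot as it stands.
- The arm moves only by the tool carry_out, never from a script. Its argument "motion" is one flat list of numbers, 7 for each row, row after row: the turn, a rotation vector about the tool's x, y, z in degrees, then the shift along the tool's x, y, z in m, then the gripper's target within -1 to 1 (shut at 1, half-way at 0, fully open at -1). A call has 1 to 10 rows; each row shifts and turns the pose as measured when the row begins, along the tool's axes as they then stand; what a row does not reach is not made up. A row lasts 1/10 s, in which the tool goes at most 50 mm and 8.59 degrees, less where a joint would pass 70% of its speed; a pose out of reach is approached as far as the arm can. A call with a gripper value outside its range is refused whole. The fingers move at their own pace and stop on an object; the grip force is fixed at half the most. Time passes only in rows, so rows that do not move let the fingers close. It gives the time, the measured TCP pose, the force and the opening at its end, in the units of the state.
- ctrl.get_obs(): the state, without advancing time (a new reading comes with each control period).
- ctrl.camera(name): name is "scene" or "top"; returns the picture (400x640x3 uint8, blue, green, red); there is no depth.
- ctrl.camera_params(name): a dict with "mtx" (3x3 intrinsics, pixels), "pose" (4x4, takes a point from camera to world coordinates). Camera axes: x right, y down, z forward; pixel columns grow to the right and rows downward; lengths in m; the calibration is good to about 2 mm. A picture is of the moment at which its call begins. camera_params takes no time and is no camera call.
- ctrl.hand_in(): hands the job in, once; it reports no verdict.
Trained networks look in the newest picture that a camera, given by its name, has taken for a name from the list of things; names that differ only in an ending like _2 or _b are one class to them, and where a whole thing is asked for, a point or a joint stands for the part that bears it (a point fixed in the world has none). Each returns a list of dicts, best first, with "conf" (0 to 1); they miss things now and then, are a little off and sometimes report something else, mostly with a low value. They report only what shows in the picture. A call takes as long as a camera call. They do not tell look-alikes from the thing itself.
- ctrl.boxes_of(camera, thing): "point" ([x, y, z] in m, in the coordinates of the camera as it stood for that picture, good to about 4 mm: the middle of the surface that is visible of it).
- ctrl.trace(camera, thing): "pixels" (400x640 bool, what is visible of it).
- ctrl.landmark_of(camera, thing): "point" ([x, y, z] in m, in the coordinates of the camera as it stood for that picture, good to about 4 mm: a listed point, or the origin of a listed thing).
The state is a dict: "time_s": time; "q": joint angles; "dq": joint speeds; "joint_efforts": joint torques, N m; "eef_pos": TCP position; "eef_rot": TCP orientation; "wrist_force": force on the tool from outside, world axes, zero at the start; "torque": the same for the moment, N m; "opening": opening from 0.0 (shut) to 1.0 (fully open).
Only numpy, scipy, OpenCV 4.12 (cv2) and the standard library are available. Lean on these libraries where they do the work, as an engineer would, in place of code of your own. Each camera call takes 0.05 s, during which the arm holds its last target. There are 200 camera calls.

## Working session

There is one attempt and no reset: what is moved stays moved. The work goes in short steps, Python scripts to look and compute and a tool call to move; the robot and the scene stay as the last step left them, time stands still between calls to the robot, and variables do not carry over. Pictures are saved under pics/ and viewed, about 8 in all and at most 12, crops included, and the job is handed in when it is done.

Besides the shell and the picture viewer there is one more tool, called as name(argument=value, ...), one argument or row to a line, values as JSON. carry_out: Moves the arm, as the interface text tells. Its arguments: {"type":"object","properties":{"motion":{"type":"array"}},"required":["motion"]}

```bash
mkdir -p pics
cat > h.py <<'E'
import numpy as np, cv2
from bench import ctrl
from scipy.spatial.transform import Rotation as R
def w(cam,p):
    P=np.array(ctrl.camera_params(cam)["pose"]); return P[:3,:3]@np.array(p)+P[:3,3]
def proj(cam,p):
    c=ctrl.camera_params(cam);P=np.array(c["pose"]);q=P[:3,:3].T@(np.array(p)-P[:3,3]);u=np.array(c["mtx"])@q;return u[:2]/u[2]
def unproj(cam,px,z):
    c=ctrl.camera_params(cam);P=np.array(c["pose"]);d=P[:3,:3]@np.linalg.solve(np.array(c["mtx"]),[px[0],px[1],1]);return P[:3,3]+d*(z-P[2,3])/d[2]
E
python3 - <<'E'
from h import *
np.set_printoptions(precision=4,suppress=True)
for c in("top","scene"):
    cv2.imwrite(f"pics/{c}0.png",ctrl.camera(c))
    for n in ["board_top","tile1_mid","tile2_mid","tile3_mid","tile4_mid","ruler_grip","palette","eraser","gluepot","pencil"]:
        print(c,n,[(w(c,d["point"]).round(4).tolist(),round(d["conf"],2)) for d in ctrl.landmark_of(c,n)[:4]])
o=ctrl.get_obs();print(o["eef_pos"],o["eef_rot"],o["opening"],ctrl.grip_depth,o["time_s"]);print(R.from_quat(np.roll(o["eef_rot"],-1)).as_matrix())
E
```

```text
top board_top [([0.6022, 0.0162, 0.0118], 0.92), ([0.5766, -0.0639, 0.014], 0.5)]
top tile1_mid [([0.6124, 0.1008, 0.0179], 0.62)]
top tile2_mid [([0.5761, 0.0517, 0.0176], 0.83)]
top tile3_mid [([0.686, -0.2227, -0.0013], 0.72), ([0.3576, 0.002, 0.0101], 0.67)]
top tile4_mid [([0.7389, 0.1186, 0.0155], 0.6)]
top ruler_grip [([0.5245, -0.318, 0.0299], 0.91)]
top palette [([0.5546, 0.3343, -0.0018], 0.85)]
top eraser [([0.4897, 0.432, 0.0029], 0.6)]
top gluepot [([0.7361, 0.1189, 0.0141], 0.71)]
top pencil [([0.7246, -0.0615, 0.0132], 0.43)]
scene board_top [([0.5991, 0.0202, 0.0111], 0.59)]
scene tile1_mid [([0.6156, 0.1089, 0.0157], 0.94)]
scene tile2_mid [([0.5771, 0.0508, 0.0194], 0.66), ([0.5244, -0.3192, 0.0297], 0.41)]
scene tile3_mid [([0.5899, -0.007, 0.0183], 0.86), ([0.692, -0.2216, 0.0058], 0.63), ([0.3576, -0.0022, 0.0032], 0.57)]
scene tile4_mid [([0.5767, -0.0618, 0.0166], 0.71)]
scene ruler_grip [([0.5271, -0.3209, 0.0281], 0.97), ([0.7221, -0.0582, 0.0101], 0.57)]
scene palette [([0.5595, 0.3315, -0.001], 0.91), ([0.6155, 0.1083, 0.0163], 0.7)]
scene eraser [([0.4933, 0.428, 0.0015], 0.66)]
scene gluepot [([0.74, 0.1232, 0.0095], 0.77)]
scene pencil [([0.7198, -0.0537, 0.0091], 0.89)]
[0.1427 0.557  0.201 ] [ 0.7016  0.0884  0.7016 -0.0884] 1.0018945742624892 0.0187 1.1
[[ 0.      0.2482  0.9687]
 [-0.      0.9687 -0.2482]
 [-1.     -0.      0.    ]]
```

View pics/top0.png

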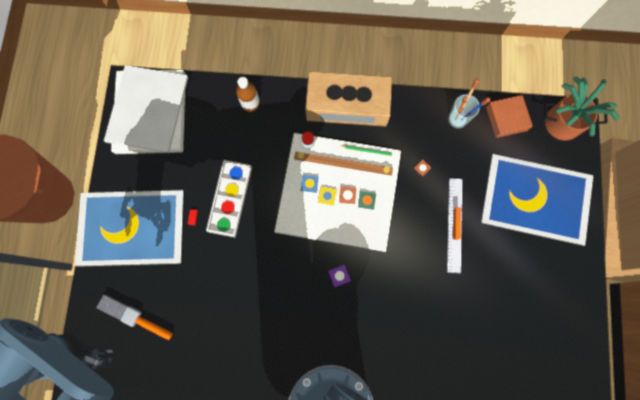

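View pics/scene0.png

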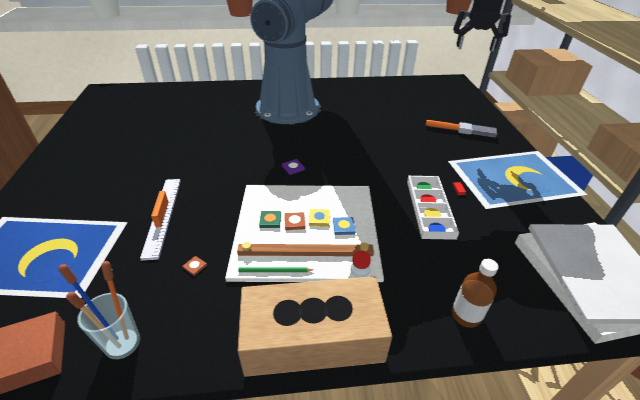

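The top view (image up = +x, left = +y) shows the board around (340,192), the tiles at (310,183), (327,195), (347,194) and (367,199), and the bar at row ~163. The ruler is at (455,225) with its grip at (457,222). The small brown tile (423,168) and the purple one (340,276) are look-alikes. The scene view agrees. Next I'll refine the poses.

```bash
cat > m.py <<'E'
from h import *
def rect(c,n,z,idx=0):
    out=[]
    for d in ctrl.trace(c,n)[:3]:
        m=d["pixels"].astype(np.uint8)
        k,_=cv2.findContours(m,cv2.RETR_EXTERNAL,cv2.CHAIN_APPROX_NONE)
        k=max(k,key=cv2.contourArea)[:,0,:]
        pts=np.array([unproj(c,p,z)[:2] for p in k],np.float32)*1000
        r=cv2.minAreaRect(pts); out.append((np.round(r[0],1).tolist(),np.round(r[1],1).tolist(),round(r[2],2),round(d["conf"],2)))
    return out
E
python3 - <<'E'
from m import *
for c in("top","scene"):
    im=ctrl.camera(c)
    for n,z in [("board",.012),("tile1",.022),("tile2",.022),("tile3",.022),("tile4",.022),("ruler",.008)]:
        print(c,n,rect(c,n,z))
im=ctrl.camera("top")
cv2.imwrite("pics/crop.png",cv2.resize(im[125:285,260:480],None,fx=3.6,fy=3.6,interpolation=cv2.INTER_CUBIC))
E
```

```text
top board [([726.6, -56.6], [137.2, 9.1], 84.29, 0.66), ([599.4, 19.1], [324.9, 301.2], 84.17, 0.59)]Traceback (most recent call last):
  File "<stdin>", line 5, in <module>
  File "m.py", line 4, in rect
    for d in ctrl.trace(c,n)[:3]:
             ~~~~~~~~~~^^^^^
ValueError: it knows: board, board_top, eraser, gluepot, palette, pencil, ruler_grip, tile1_mid, tile2_mid, tile3_mid, tile4_mid
```

Run:
```python
from m import *
for c in("top","scene"):
    im=ctrl.camera(c)
    for n,z in [("board",.012),("tile1_mid",.022),("tile2_mid",.022),("tile3_mid",.022),("tile4_mid",.022),("ruler_grip",.008)]:
        print(c,n,rect(c,n,z))
im=ctrl.camera("top")
cv2.imwrite("pics/crop.png",cv2.resize(im[125:285,260:480],None,fx=3.6,fy=3.6,interpolation=cv2.INTER_CUBIC))
# orange grip
h=cv2.cvtColor(im,cv2.COLOR_BGR2HSV); m=cv2.inRange(h,(5,150,120),(18,255,255)); m[:,:440]=0;m[:,475:]=0;m[:170]=0;m[280:]=0
k=np.argwhere(m)[:,::-1]; pts=np.array([unproj("top",p,.044)[:2] for p in k],np.float32)*1000
print(len(k),cv2.minAreaRect(pts),pts.mean(0))
```

```text
top board [([726.2, -53.7], [137.3, 11.6], 83.59, 0.38)]
top tile1_mid [([611.5, 102.5], [51.1, 50.3], 86.82, 0.71)]
top tile2_mid [([577.8, 50.8], [51.6, 55.4], 83.26, 0.71)]
top tile3_mid [([356.9, 1.2], [47.8, 47.4], 24.44, 0.78), ([586.7, -9.1], [55.9, 51.8], 3.82, 0.67), ([680.8, -219.6], [35.4, 36.3], 47.06, 0.64)]
top tile4_mid [([576.2, -63.6], [48.0, 46.7], 84.45, 0.74)]
top ruler_grip [([526.6, -320.1], [271.4, 40.3], 0.03, 0.9)]
scene board [([605.1, 19.2], [322.2, 304.8], 84.49, 0.65)]
scene tile1_mid [([619.9, 104.0], [46.3, 51.3], 84.73, 0.93)]
scene tile2_mid [([585.5, 51.6], [48.3, 53.9], 84.78, 0.9)]
scene tile3_mid [([592.3, -5.4], [46.4, 56.3], 87.94, 0.86), ([703.9, -215.4], [38.4, 35.9], 48.9, 0.82), ([382.1, 1.9], [54.2, 51.1], 25.68, 0.74)]
scene tile4_mid [([581.9, -62.4], [48.2, 53.1], 84.77, 0.84)]
scene ruler_grip [([529.8, -320.2], [47.7, 275.4], 89.75, 0.63), ([577.9, -5.1], [47.2, 57.5], 87.94, 0.29)]
194 ((522.7841186523438, -316.61334228515625), (85.49568939208984, 16.79889678955078), 0.91321861743927) [ 521.5016  -316.03223]
```

View pics/crop.png

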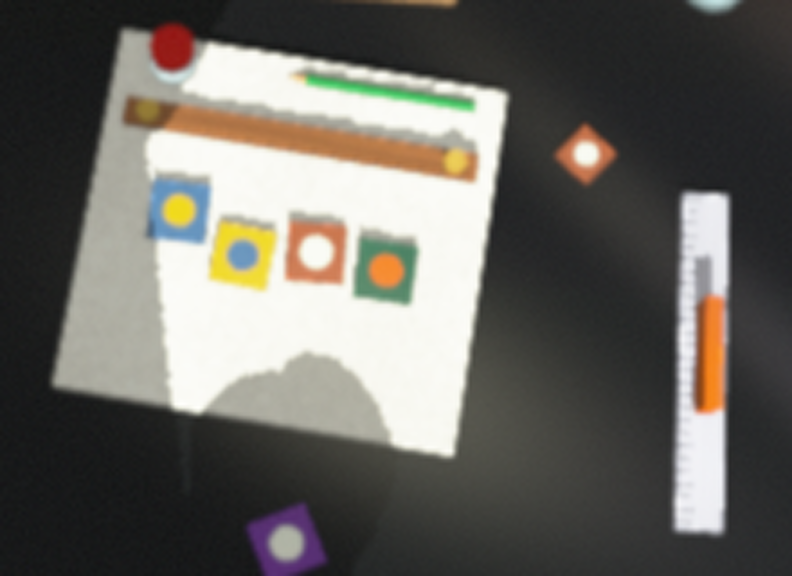

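The board is yawed about -5.7° (long side at 84.3°), the ruler lies along world x at about (0.525,-0.319), and tiles 1–4 are on the board. Now I turn the tool to face the world axes and start over to the ruler.

carry_out(
  motion=[-7.2,0,0,0,0,0,-1,-7.2,0,0,0,0,0,-1,0,0,0,0,-0.045,0.018,-1,0,0,0,0,-0.045,0.018,-1,0,0,0,0,-0.045,0.018,-1,0,0,0,0,-0.045,0.018,-1,0,0,0,0,-0.045,0.018,-1,0,0,0,0,-0.045,0.018,-1,0,0,0,0,-0.045,0.018,-1,0,0,0,0,-0.045,0.018,-1],
)

```text
time_s: 2.95
eef_pos: [0.2937, 0.1921, 0.2001]
eef_rot: [0.709, -0.008, 0.706, 0.009]
wrist_force: [1.9, -0.0, -0.6]
opening: 1.001
```

carry_out(
  motion=[0,0,0,0,-0.045,0.02,-1,0,0,0,0,-0.045,0.02,-1,0,0,0,0,-0.045,0.02,-1,0,0,0,0,-0.045,0.02,-1,0,0,0,0,-0.045,0.02,-1,0,0,0,0,-0.045,0.02,-1,0,0,0,0,-0.045,0.02,-1,0,0,0,0,-0.045,0.02,-1,0,0,0,0,-0.045,0.02,-1,0,0,0,0,-0.045,0.02,-1],
)

```text
time_s: 3.95
eef_pos: [0.5036, -0.2623, 0.2055]
eef_rot: [0.713, -0.007, 0.701, 0.007]
wrist_force: [-0.2, -0.7, 0.7]
opening: 1.0
```

```bash
cat > go.py <<'E'
from h import *
import sys
np.set_printoptions(precision=4,suppress=True)
a=list(map(float,sys.argv[1:])) # target x y z heading_y(deg)
o=ctrl.get_obs();M=R.from_quat(np.roll(o["eef_rot"],-1)).as_matrix()
hd=np.radians(a[3]);T=np.array([[0,np.cos(hd),np.sin(hd)],[0,np.sin(hd),-np.cos(hd)],[-1,0,0]])
print("t",o["time_s"],"pos",np.array(o["eef_pos"]),"heading",np.degrees(np.arctan2(M[1,1],M[0,1])).round(2),"tilt",M[2].round(4))
print("turn tool",R.from_matrix(M.T@T).as_rotvec(degrees=True).round(2),"shift now",M.T@(np.array(a[:3])-o["eef_pos"]),"shift after turn",T.T@(np.array(a[:3])-o["eef_pos"]))
print("q",np.array(o["q"]),"F",np.array(o["wrist_force"]),"Tq",np.array(o["torque"]),"op",o["opening"])
E
python3 go.py 0.525 -0.319 0.10 90
```

```text
t 3.95 pos [ 0.5036 -0.2623  0.2055] heading 91.1 tilt [-0.9998 -0.0006  0.0177]
turn tool [1.1  1.01 0.02] shift now [ 0.1059 -0.057   0.0184] shift after turn [ 0.1055 -0.0567  0.0214]
q [-0.6962  0.1488  1.6346  0.0115  1.3445 -2.2887] F [-0.1587 -0.6638  0.6716] Tq [ 0.013  -0.0302  0.0046] op 0.9996916330925837
```

carry_out(
  motion=[1.1,1.0,0,0.02,-0.014,0.005,-1,0,0,0,0.025,-0.016,0.006,-1,0,0,0,0.025,-0.015,0.006,-1,0,0,0,0.025,-0.01,0.004,-1,0,0,0,0,0,0,-1,0,0,0,0,0,0,-1],
)

```text
time_s: 4.55
eef_pos: [0.5282, -0.3285, 0.1082]
eef_rot: [0.708, 0.001, 0.706, -0.004]
wrist_force: [-0.1, -0.0, 0.7]
opening: 1.0
```

```bash
python3 go.py 0.525 -0.319 0.016 90
python3 - <<'E'
from h import *
ims=[]
im=ctrl.camera("top"); h=cv2.cvtColor(im,cv2.COLOR_BGR2HSV)
s=ctrl.camera("scene")
ims=[cv2.resize(im[165:285,400:500],(400,480)),cv2.resize(s[150:290,100:220],(400,480))]
cv2.imwrite("pics/a.png",np.hstack(ims))
for p in [(0.525,-0.319,0.044)]:
    print(proj("top",p)-[400,165],proj("scene",p)-[100,150])
E
```

```text
t 4.55 pos [ 0.5282 -0.3285  0.1082] heading 89.54 tilt [-1.     -0.0039  0.0028]
turn tool [-0.46  0.16  0.22] shift now [ 0.0922  0.0098 -0.0035] shift after turn [ 0.0922  0.0095 -0.0032]
q [-0.7464  0.3723  1.5648 -0.001   1.1997 -2.3088] F [-0.0884 -0.0431  0.7056] Tq [-0.0603 -0.0506 -0.0472] op 0.9998700675565145
[57.85473468 57.20838002] [58.00387692 51.93315641]
```

View pics/a.png

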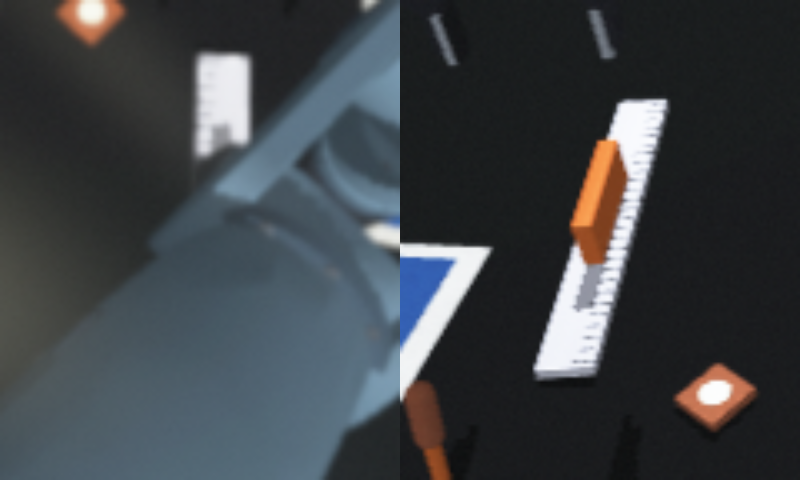

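The arm now hides the ruler from the top camera. In the scene view the grip top is at about (597,183) in the crop, within a few pixels of my estimate (593,178). Descending.

carry_out(
  motion=[0,0,0,0.01,0.009,-0.003,-1,0,0,0,0.025,0,0,-1,0,0,0,0.025,0,0,-1,0,0,0,0.018,0,0,-1,0,0,0,0.006,0,0,-1,0,0,0,0,0,0,-1,0,0,0,0,0,0,-1],
)

```text
time_s: 5.35
eef_pos: [0.5294, -0.3163, 0.0302]
eef_rot: [0.712, -0.003, 0.702, -0.006]
wrist_force: [0.7, -0.1, 0.5]
opening: 0.999
```

```bash
python3 go.py 0.525 -0.319 0.015 90
```

```text
t 5.35 pos [ 0.5294 -0.3163  0.0302] heading 89.82 tilt [-0.9998 -0.0126  0.0138]
turn tool [-0.17  0.79  0.72] shift now [ 0.0151 -0.0025 -0.0046] shift after turn [ 0.0152 -0.0027 -0.0044]
q [-0.7306  0.456   1.6291 -0.0003  1.0379 -2.2982] F [ 0.6536 -0.0506  0.5023] Tq [0.0016 0.0256 0.018 ] op 0.9986442824579095
```

carry_out(
  motion=[0,0.8,0.7,0.008,-0.003,-0.004,-1,0,0,0,0.006,0,0,-1,0,0,0,0,0,0,-1,0,0,0,0,0,0,-1],
)

```text
time_s: 5.75
eef_pos: [0.5269, -0.3212, 0.0182]
eef_rot: [0.708, 0.0, 0.706, -0.002]
wrist_force: [-0.0, -0.2, 0.4]
opening: 1.003
```

```bash
python3 go.py 0.525 -0.319 0.015 90
```

```text
t 5.75 pos [ 0.5269 -0.3212  0.0182] heading 89.83 tilt [-1.     -0.0028  0.0025]
turn tool [-0.17  0.14  0.16] shift now [ 0.0032  0.0022 -0.0019] shift after turn [ 0.0032  0.0022 -0.0019]
q [-0.7392  0.4838  1.6172 -0.0005  1.0369 -2.3068] F [-0.02   -0.2146  0.4371] Tq [-0.0513 -0.0748 -0.0597] op 1.003260618837317
```

Well placed and level; lower 3 mm and close.

carry_out(
  motion=[0,0,0,0.003,0.002,-0.001,-1,0,0,0,0,0,0,-1,0,0,0,0,0,0,0,0,0,0,0,0,0,1,0,0,0,0,0,0,1,0,0,0,0,0,0,1,0,0,0,0,0,0,1,0,0,0,0,0,0,1,0,0,0,0,0,0,1,0,0,0,0,0,0,1],
)

```text
time_s: 6.75
eef_pos: [0.5262, -0.3193, 0.0155]
eef_rot: [0.708, -0.0, 0.706, -0.002]
wrist_force: [0.1, 0.8, -0.3]
opening: 0.0
```

```bash
python3 go.py 0.525 -0.319 0.015 90
```

```text
t 6.75 pos [ 0.5262 -0.3193  0.0155] heading 89.82 tilt [-1.     -0.0035  0.0032]
turn tool [-0.18  0.18  0.2 ] shift now [ 0.0005  0.0003 -0.0012] shift after turn [ 0.0005  0.0003 -0.0012]
q [-0.7377  0.4842  1.6232 -0.0005  1.0295 -2.3052] F [ 0.0841  0.8435 -0.2934] Tq [ 0.0396 -0.0188 -0.0004] op 0.0003537908710403596
```

Opening is 0, so the jaws closed on nothing. I'll look before doing anything else.

Run:
```python
from h import *
im=ctrl.camera("top"); s=ctrl.camera("scene")
cv2.imwrite("pics/b.png",np.hstack([cv2.resize(im[165:285,400:500],(400,480)),cv2.resize(s[110:290,80:230],(400,480))]))
o=ctrl.get_obs()["eef_pos"];print(proj("top",o)-[400,165],proj("scene",o)-[80,110],o)
for c in ["scene","top"]: print([(w(c,d["point"]).round(4),d["conf"]) for d in ctrl.landmark_of(c,"ruler_grip")])
```

```text
[55.31582892 58.39997944] [ 80.9140241  101.28099084] [ 0.52612406 -0.31922046  0.01547167]
[(array([ 0.5242, -0.3199,  0.0251]), 0.56), (array([ 0.7251, -0.0587,  0.0109]), 0.15)]
[]
```

View pics/b.png

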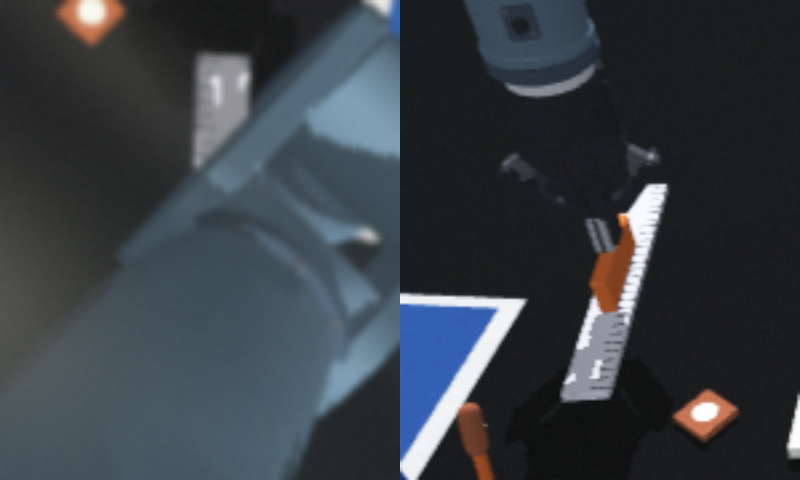

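The picture doesn't settle it. The fingers sit over the middle of the grip, the ruler hasn't moved, and the opening reads 0. A small straight lift will show whether there's a load of about 3 N.

carry_out(
  motion=[0,0,0,-0.01,0,0,1,0,0,0,-0.01,0,0,1,0,0,0,-0.01,0,0,1,0,0,0,-0.01,0,0,1,0,0,0,0,0,0,1,0,0,0,0,0,0,1,0,0,0,0,0,0,1],
)

```text
time_s: 7.65
eef_pos: [0.5269, -0.3199, 0.0611]
eef_rot: [0.709, -0.001, 0.705, -0.003]
wrist_force: [0.9, -0.4, 0.1]
opening: -0.001
```

```bash
python3 go.py 0.525 -0.319 0.06 90
python3 - <<'E'
from h import *
s=ctrl.camera("scene")
cv2.imwrite("pics/c.png",cv2.resize(s[110:290,80:230],(600,720))[:600])
print([(w("scene",d["point"]).round(4),d["conf"]) for d in ctrl.landmark_of("scene","ruler_grip")])
E
```

```text
t 7.65 pos [ 0.5269 -0.3199  0.0611] heading 89.83 tilt [-1.     -0.0056  0.0056]
turn tool [-0.17  0.32  0.32] shift now [ 0.001   0.0009 -0.0019] shift after turn [ 0.0011  0.0009 -0.0019]
q [-0.7376  0.4187  1.6085 -0.0005  1.1065 -2.3053] F [ 0.9206 -0.352   0.0606] Tq [ 0.0416  0.0231 -0.0166] op -0.0011877596757581081
[(array([ 0.5254, -0.3199,  0.029 ]), 0.8)]
```

View pics/c.png

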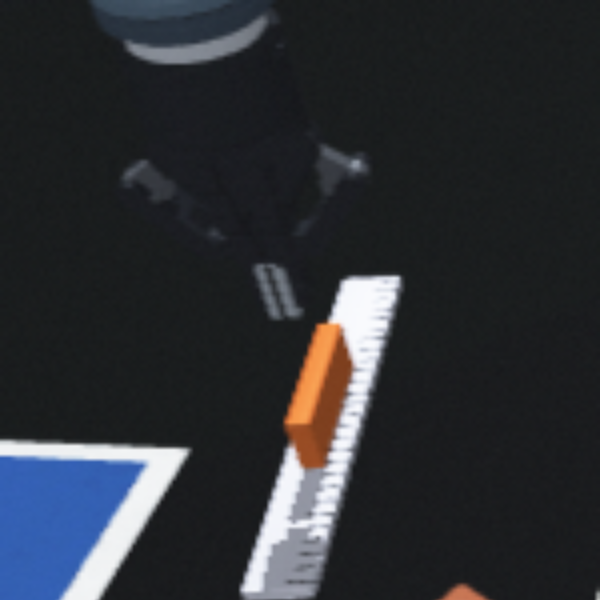

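Nothing was lifted and the ruler is still in place. The fingers are dark on a dark background, so I'll brighten the picture and overlay the reported TCP and jaw axis.

Run:
```python
from h import *
s=ctrl.camera("scene"); y0,x0=100,90
c=cv2.resize(s[y0:y0+120,x0:x0+140],None,fx=5,fy=5,interpolation=cv2.INTER_CUBIC)
c=(255*(np.clip(c,0,255)/255.)**0.4).astype(np.uint8)
o=ctrl.get_obs();M=R.from_quat(np.roll(o["eef_rot"],-1)).as_matrix();p=np.array(o["eef_pos"])
def P(q): u=(proj("scene",q)-[x0,y0])*5; return tuple(int(v) for v in u)
cv2.line(c,P(p),P(p-M[:,0]*.12),(0,255,0),1); cv2.line(c,P(p-M[:,1]*.04),P(p+M[:,1]*.04),(0,0,255),1)
g=np.array([.525,-.319,.044])
for a,b in [((-1,-1),(1,-1)),((1,-1),(1,1)),((1,1),(-1,1)),((-1,1),(-1,-1))]:
    f=lambda t:P(g+[t[0]*.045,t[1]*.007,0]); cv2.line(c,f(a),f(b),(255,255,0),1)
cv2.imwrite("pics/d.png",c); print(P(p))
```

```text
(328, 485)
```

View pics/d.png

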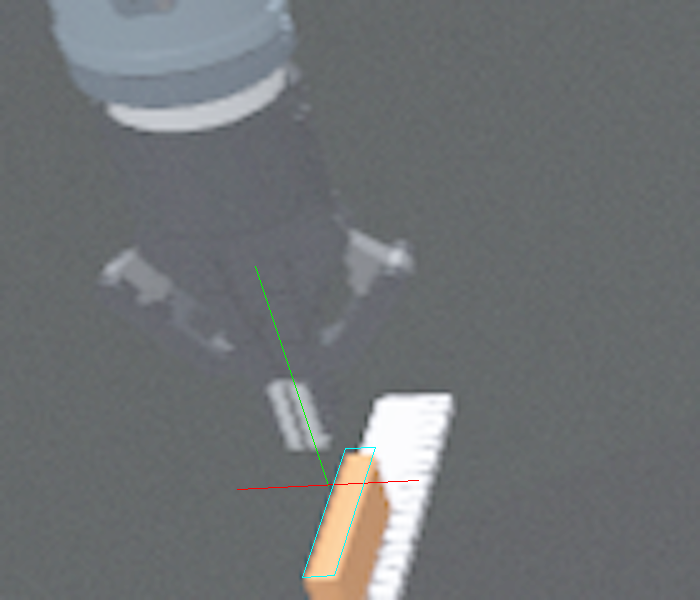

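The tips show at about (310,450) in the crop, while the reported TCP projects to (328,485). Allowing for the half pad width, the real tips are about 25–28 mm behind the reported TCP along the tool. The jaws therefore shut just above the grip. I'll reopen and go lower step by step, watching the force.

carry_out(
  motion=[0,0,0,0,0,0,-1,0,0,0,0,0,0,-1,0,0,0,0,0,0,-1,0,0,0,0,0,0,-1,0,0,0,0,0,0,-1,0,0,0,0.015,0,0,-1,0,0,0,0.015,0,0,-1,0,0,0,0.013,0,0,-1,0,0,0,0,0,0,-1],
)

```text
time_s: 8.7
eef_pos: [0.5253, -0.3185, 0.0113]
eef_rot: [0.708, 0.0, 0.706, -0.002]
wrist_force: [-0.1, 0.8, -0.7]
opening: 1.006
```

```bash
python3 go.py 0.525 -0.319 0.0 90
```

```text
t 8.7 pos [ 0.5253 -0.3185  0.0113] heading 89.82 tilt [-1.     -0.0021  0.0018]
turn tool [-0.18  0.1   0.12] shift now [ 0.0113 -0.0005 -0.0003] shift after turn [ 0.0113 -0.0005 -0.0003]
q [-0.7378  0.4898  1.6254 -0.0004  1.0237 -2.3052] F [-0.1158  0.8183 -0.743 ] Tq [ 0.0654 -0.0372  0.022 ] op 1.0055633511606938
```

carry_out(
  motion=[0,0,0,0.004,0,0,-1,0,0,0,0.004,0,0,-1,0,0,0,0.003,0,0,-1,0,0,0,0,0,0,-1],
)

```text
time_s: 9.1
eef_pos: [0.5251, -0.3183, -0.0015]
eef_rot: [0.707, 0.001, 0.707, -0.002]
wrist_force: [-0.3, -0.2, -0.7]
opening: 0.998
```

carry_out(
  motion=[0,0,0,0.003,0,0,-1,0,0,0,0.003,0,0,-1,0,0,0,0,0,0,-1,0,0,0,0,0,0,-1],
)

```text
time_s: 9.5
eef_pos: [0.5258, -0.3189, -0.0069]
eef_rot: [0.708, 0.0, 0.706, -0.002]
wrist_force: [-0.8, -0.3, 0.6]
opening: 1.001
```

No contact at z = -0.007, which confirms the offset. Closing here.

carry_out(
  motion=[0,0,0,0,0,0,0,0,0,0,0,0,0,1,0,0,0,0,0,0,1,0,0,0,0,0,0,1,0,0,0,0,0,0,1,0,0,0,0,0,0,1,0,0,0,0,0,0,1,0,0,0,0,0,0,1],
)

```text
time_s: 10.3
eef_pos: [0.5263, -0.3195, -0.0061]
eef_rot: [0.708, -0.0, 0.706, -0.002]
wrist_force: [0.4, -0.8, 0.3]
opening: 0.15
```

```bash
python3 go.py 0.525 -0.319 0.0 90
```

```text
t 10.3 pos [ 0.5263 -0.3195 -0.0061] heading 89.82 tilt [-1.     -0.0038  0.0034]
turn tool [-0.18  0.19  0.22] shift now [-0.0061  0.0005 -0.0013] shift after turn [-0.0061  0.0005 -0.0013]
q [-0.7379  0.5178  1.6268 -0.0007  0.992  -2.3053] F [ 0.4023 -0.8108  0.3382] Tq [0.0406 0.0218 0.0504] op 0.1501473926026531
```

The jaws hold at opening 0.15 (about 13 mm), matching the 14 mm grip. Lifting.

carry_out(
  motion=[0,0,0,-0.005,0,0,1,0,0,0,-0.01,0,0,1,0,0,0,-0.015,0,0,1,0,0,0,-0.015,0,0,1,0,0,0,-0.015,0,0,1,0,0,0,-0.012,0,0,1,0,0,0,0,0,0,1,0,0,0,0,0,0,1],
)

```text
time_s: 11.1
eef_pos: [0.5257, -0.3186, 0.0729]
eef_rot: [0.708, -0.0, 0.706, -0.002]
wrist_force: [-0.5, -0.3, -3.7]
opening: 0.148
```

```bash
python3 go.py 0.5016 0.0295 0.07 -5.7
```

```text
t 11.1 pos [ 0.5257 -0.3186  0.0729] heading 89.84 tilt [-1.     -0.0034  0.0031]
turn tool [95.54  0.3  -0.  ] shift now [ 0.0016  0.3481 -0.0251] shift after turn [ 0.0029 -0.0585 -0.344 ]
q [-0.7375  0.4018  1.6046 -0.0004  1.1306 -2.3053] F [-0.4745 -0.251  -3.7463] Tq [-0.0137  0.0087  0.0212] op 0.14756130441833715
```

Holding it: 3.7 N load. Carry it over to the board, then turn.

carry_out(
  motion=[0,0,0,0,0.03,-0.002,1,0,0,0,0,0.04,-0.003,1,0,0,0,0,0.045,-0.004,1,0,0,0,0,0.045,-0.004,1,0,0,0,0,0.045,-0.004,1,0,0,0,0,0.045,-0.004,1,0,0,0,0,0.04,-0.003,1,0,0,0,0,0.03,-0.002,1,7,0,0,0,0,0,1,8,0,0,0,0,0,1],
)

```text
time_s: 12.1
eef_pos: [0.4955, 0.013, 0.0663]
eef_rot: [0.7, 0.096, 0.701, -0.098]
wrist_force: [-0.0, -0.6, -3.0]
opening: 0.149
```

carry_out(
  motion=[8,0,0,0,0,0,1,8,0,0,0,0,0,1,8,0,0,0,0,0,1,8,0,0,0,0,0,1,8,0,0,0,0,0,1,8,0,0,0,0,0,1,8,0,0,0,0,0,1,8,0,0,0,0,0,1,8,0,0,0,0,0,1,5,0,0,0,0,0,1],
)

```text
time_s: 13.1
eef_pos: [0.4899, 0.0154, 0.0604]
eef_rot: [-0.47, -0.522, -0.476, 0.529]
wrist_force: [-0.2, -0.3, -3.1]
opening: 0.149
```

```bash
python3 go.py 0.5016 0.0295 0.07 -5.7
```

```text
t 13.1 pos [0.4899 0.0154 0.0604] heading -5.99 tilt [-0.9999 -0.0136  0.0013]
turn tool [-0.29  0.07  0.78] shift now [-0.0097  0.0101 -0.0153] shift after turn [-0.0096  0.0103 -0.0152]
q [-0.2094  0.1848  1.9177 -0.0031  1.0524 -0.1032] F [-0.1808 -0.2635 -3.0758] Tq [ 0.0056 -0.0351 -0.0028] op 0.14943174151851818
```

carry_out(
  motion=[-0.3,0,0.8,0,0.009,-0.015,1,0,0,0,0,0,0,1,0,0,0,0,0,0,1],
)

```text
time_s: 13.4
eef_pos: [0.4989, 0.0295, 0.0586]
eef_rot: [-0.473, -0.524, -0.474, 0.526]
wrist_force: [1.1, 0.0, -3.8]
opening: 0.144
```

```bash
python3 go.py 0.5016 0.0295 0.07 -5.7
python3 - <<'E'
from m import *
z=0.06+.006+.008
z=np.array(ctrl.get_obs()["eef_pos"])[2]+.0065+.008
im=ctrl.camera("top");s=ctrl.camera("scene")
for c in("top","scene"): print(c,rect(c,"ruler_grip",z),[(w(c,d["point"]).round(4),round(d["conf"],2)) for d in ctrl.landmark_of(c,"ruler_grip")])
print(rect("scene","board",.012))
cv2.imwrite("pics/e.png",np.vstack([cv2.resize(im[120:260,240:440],None,fx=3,fy=3,interpolation=cv2.INTER_CUBIC)[:300],cv2.resize(s[170:290,200:400],None,fx=3,fy=3,interpolation=cv2.INTER_CUBIC)[:300]]))
E
```

```text
t 13.4 pos [0.4989 0.0295 0.0586] heading -5.85 tilt [-1.     -0.0029  0.0014]
turn tool [-0.15  0.08  0.17] shift now [-0.0114  0.0026 -0.0003] shift after turn [-0.0114  0.0027 -0.0003]
q [-0.1778  0.2001  1.9036 -0.0019  1.0406 -0.0747] F [ 1.1032  0.0184 -3.7941] Tq [-0.0058 -0.0165  0.0208] op 0.14405483075252026
top [([487.4, -73.1], [62.8, 36.8], 82.18, 0.91)] [(array([0.498 , 0.0312, 0.0946]), 0.96)]
scene [([489.0, 33.5], [270.8, 84.7], 82.3, 0.88)] [(array([0.5   , 0.0301, 0.0958]), 0.79)]
[([604.3, 19.7], [322.6, 308.0], 84.2, 0.65)]
```

View pics/e.png

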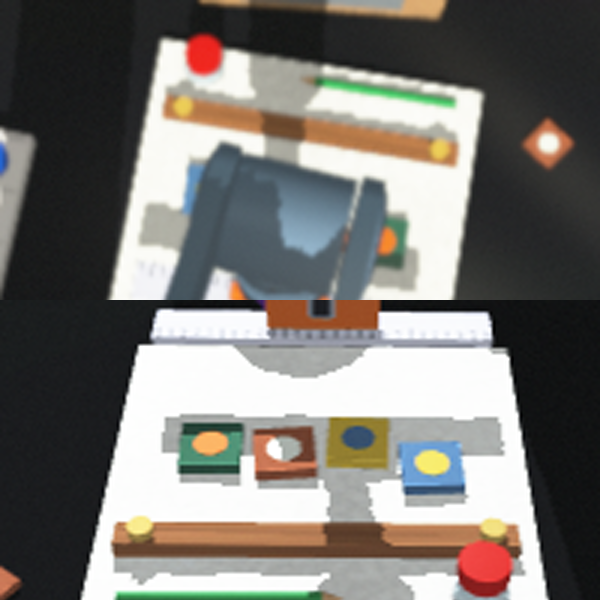

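The scene view shows the ruler level behind the tiles, overlapping both ends of the row, with the grip landmark at z = 0.095. That is the reported z + 36.5 mm, with no xy bias. Now I'll compare the ruler's edge direction with the bar's.

```bash
cat > e.py <<'E'
from m import *
def ang(c,us,vs,z):
    a=np.polyfit(us,vs,1)
    for _ in range(4):
        r=np.abs(vs-np.polyval(a,us)); k=r<max(.6,2*np.median(r)); a=np.polyfit(us[k],vs[k],1)
    u=np.array([us.min(),us.max()]);A,B=[unproj(c,(x,np.polyval(a,x)),z) for x in u]
    d=A-B; d=d*np.sign(d[1]); return round(float(np.degrees(np.arctan2(d[1],d[0]))),2),A[:2].round(4),B[:2].round(4)
def bar(c):
    im=ctrl.camera(c); h=cv2.cvtColor(im,cv2.COLOR_BGR2HSV); m=cv2.inRange(h,(3,80,40),(17,230,255))
    lo=unproj;res={}
    U=[];T=[];Bt=[]
    for y in np.linspace(-.13,.16,200):
        x=.601+.07+.0993*(y-.018); u,v=proj(c,(x,y,.026)); u=int(round(u)); v=int(round(v))
        col=np.flatnonzero(m[max(0,v-9):v+10,u])+v-9
        if len(col)>2: U.append(u);T.append(col.min());Bt.append(col.max())
    U,T,Bt=map(np.array,(U,T,Bt)); return {"top":ang(c,U,T-.5,.026),"bot":ang(c,U,Bt+.5,.026 if c=="top" else .012)}
E
python3 - <<'E'
from e import *
for c in("top","scene"): print(c,bar(c))
zr=ctrl.get_obs()["eef_pos"][2]+.0065
m=ctrl.trace("scene","ruler_grip")[0]["pixels"]
us=np.flatnonzero(m.any(0)); us=us[4:-4]; vs=np.array([np.flatnonzero(m[:,u]).max() for u in us])
print("ruler lower",ang("scene",us,vs+.5,zr))
m=ctrl.trace("scene","board")[0]["pixels"]
us=np.flatnonzero(m.any(0)); us=us[us>0]; lo=np.array([np.flatnonzero(m[:,u]).max() for u in us]);k=slice(8,-8)
print("board lower(far edge)",ang("scene",us[k],lo[k]+.5,.012))
E
```

```text
top {'top': (84.35, array([0.7039, 0.1533]), array([ 0.676 , -0.1279])), 'bot': (84.33, array([0.68  , 0.1512]), array([ 0.6522, -0.129 ]))}
scene {'top': (83.85, array([ 0.6548, -0.1311]), array([0.6856, 0.155 ])), 'bot': (84.62, array([ 0.6718, -0.1318]), array([0.6987, 0.1537]))}
ruler lower (83.79, array([ 0.5056, -0.0948]), array([0.5324, 0.1517]))
board lower(far edge) (86.27, array([ 0.7464, -0.1355]), array([0.7647, 0.1459]))
```

The bar is at 84.3° and the ruler at 83.8–84.15°, so heading -5.7° suits. The bar face is about 68 mm from board_top by eye, so contact should come after roughly 104 mm of travel. Lowering to about 2 mm above the board.

carry_out(
  motion=[-0.15,0,0.2,0.01,0,0,1,0,0,0,0.014,0,0,1,0,0,0,0.012,0,0,1,0,0,0,0.006,0,0,1,0,0,0,0,0,0,1,0,0,0,0,0,0,1],
)

```text
time_s: 14.55
eef_pos: [0.4993, 0.0294, 0.0136]
eef_rot: [0.475, 0.524, 0.474, -0.524]
wrist_force: [-0.1, 0.3, -3.5]
opening: 0.148
```

```bash
python3 go.py 0.603 0.019 0.008 -5.7
```

```text
t 14.55 pos [0.4993 0.0294 0.0136] heading -5.72 tilt [-1.      0.0019  0.0011]
turn tool [-0.02  0.07 -0.11] shift now [ 0.0058  0.1042 -0.    ] shift after turn [ 0.0056  0.1042 -0.    ]
q [-0.1783  0.2773  1.9232 -0.0012  0.939  -0.0778] F [-0.1022  0.3066 -3.4912] Tq [-0.004  -0.0124  0.0067] op 0.14832173907606247
```

carry_out(
  motion=[0,0,0,0.003,0,0,1,0,0,0,0.0025,0,0,1,0,0,0,0,0,0,1,0,0,0,0,0,0,1],
)

```text
time_s: 14.95
eef_pos: [0.5004, 0.0292, 0.0088]
eef_rot: [0.476, 0.525, 0.473, -0.524]
wrist_force: [0.1, 0.7, -4.4]
opening: 0.148
```

```bash
python3 go.py 0.603 0.019 0.008 -5.7
```

```text
t 14.95 pos [0.5004 0.0292 0.0088] heading -5.71 tilt [-1.      0.0043  0.0013]
turn tool [-0.01  0.08 -0.25] shift now [ 0.0012  0.1031 -0.0001] shift after turn [ 0.0008  0.1031 -0.    ]
q [-0.1782  0.287   1.9234 -0.0012  0.9267 -0.0778] F [ 0.085   0.722  -4.4045] Tq [-0.0358  0.0318 -0.0092] op 0.1484497333301985
```

Height is good: about 3 mm gap, no board contact. Push ahead along tool +y.

carry_out(
  motion=[0,0,-0.2,0.0005,0.004,0,1,0,0,0,0,0.004,0,1,0,0,0,0,0.004,0,1,0,0,0,0,0.004,0,1,0,0,0,0,0.004,0,1,0,0,0,0,0.004,0,1,0,0,0,0,0.004,0,1,0,0,0,0,0.004,0,1,0,0,0,0,0.004,0,1,0,0,0,0,0.004,0,1],
)

```text
time_s: 15.95
eef_pos: [0.5438, 0.0248, 0.0086]
eef_rot: [-0.475, -0.524, -0.474, 0.525]
wrist_force: [-1.5, -0.5, -2.4]
opening: 0.15
```

```bash
python3 go.py 0.603 0.019 0.008 -5.7
```

```text
t 15.95 pos [0.5438 0.0248 0.0086] heading -5.71 tilt [-1.      0.0006  0.0014]
turn tool [-0.01  0.08 -0.04] shift now [ 0.0007  0.0595 -0.0001] shift after turn [ 0.0006  0.0595 -0.0001]
q [-0.1716  0.369   1.8103 -0.0016  0.9616 -0.071 ] F [-1.5119 -0.469  -2.3521] Tq [ 0.027   0.2178 -0.063 ] op 0.1503902758174049
```

carry_out(
  motion=[0,0,0,0,0.004,0,1,0,0,0,0,0.004,0,1,0,0,0,0,0.004,0,1,0,0,0,0,0.004,0,1,0,0,0,0,0.004,0,1,0,0,0,0,0.004,0,1,0,0,0,0,0.004,0,1,0,0,0,0,0.004,0,1,0,0,0,0,0.003,0,1],
)

```text
time_s: 16.85
eef_pos: [0.5797, 0.0214, 0.0078]
eef_rot: [-0.474, -0.523, -0.475, 0.526]
wrist_force: [-2.3, 0.3, -1.8]
opening: 0.15
```

```bash
python3 go.py 0.603 0.019 0.008 -5.7
python3 - <<'E'
from h import *
im=ctrl.camera("top");s=ctrl.camera("scene")
cv2.imwrite("pics/f.png",np.vstack([cv2.resize(im[125:225,260:420],None,fx=3.5,fy=3,interpolation=cv2.INTER_CUBIC)[:300],cv2.resize(s[190:270,230:390],None,fx=3.5,fy=3.5,interpolation=cv2.INTER_CUBIC)[:300]]))
E
```

```text
t 16.85 pos [0.5797 0.0214 0.0078] heading -5.71 tilt [-1.     -0.0039  0.0012]
turn tool [-0.01  0.07  0.23] shift now [-0.0003  0.0234  0.0001] shift after turn [-0.0002  0.0234  0.0001]
q [-0.1667  0.4377  1.7125 -0.0017  0.9952 -0.0661] F [-2.2772  0.3233 -1.7984] Tq [ 0.0012  0.4499 -0.0241] op 0.15040401113343027
```

View pics/f.png

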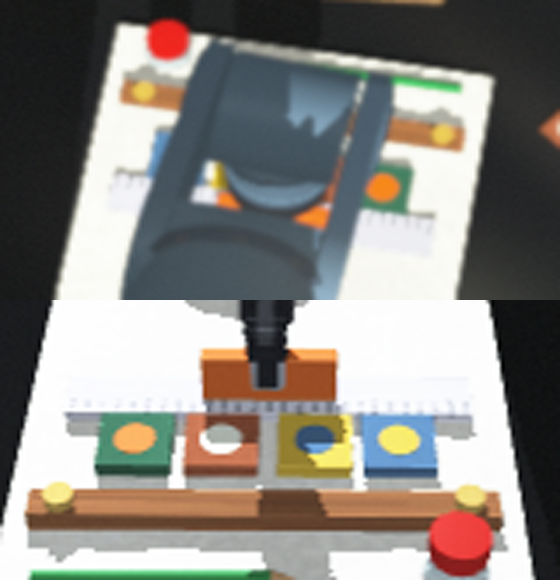

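All four tiles now lie squarely against the ruler's edge, straight and parallel to the bar, with about 20 mm to go. Slower now.

carry_out(
  motion=[0,0,0.2,0,0.003,0,1,0,0,0,0,0.003,0,1,0,0,0,0,0.002,0,1,0,0,0,0,0.002,0,1,0,0,0,0,0.002,0,1,0,0,0,0,0.001,0,1],
)

```text
time_s: 17.55
eef_pos: [0.5933, 0.0201, 0.0077]
eef_rot: [-0.475, -0.524, -0.474, 0.525]
wrist_force: [-1.7, 0.3, -1.2]
opening: 0.146
```

```bash
python3 go.py 0.603 0.019 0.008 -5.7
```

```text
t 17.55 pos [0.5933 0.0201 0.0077] heading -5.7 tilt [-1.     -0.0006  0.0012]
turn tool [-0.    0.07  0.03] shift now [-0.0003  0.0098  0.0001] shift after turn [-0.0003  0.0098  0.0001]
q [-0.1652  0.4602  1.6793 -0.0014  1.0025 -0.0649] F [-1.6508  0.2934 -1.1975] Tq [ 0.0562  0.453  -0.0022] op 0.1457205792771095
```

carry_out(
  motion=[0,0,0,-0.0005,0.0008,0,1,0,0,0,-0.0005,0.0008,0,1,0,0,0,0,0.0008,0,1,0,0,0,0,0.0008,0,1],
)

```text
time_s: 17.95
eef_pos: [0.5967, 0.0198, 0.0085]
eef_rot: [-0.475, -0.524, -0.474, 0.525]
wrist_force: [-1.9, -0.1, -4.3]
opening: 0.142
```

carry_out(
  motion=[0,0,0,0,0.0008,0,1,0,0,0,0,0.0008,0,1],
)

```text
time_s: 18.15
eef_pos: [0.5984, 0.0196, 0.0085]
eef_rot: [-0.475, -0.524, -0.474, 0.525]
wrist_force: [-1.8, -0.5, -2.6]
opening: 0.153
```

carry_out(
  motion=[0,0,0,0,0.0008,0,1,0,0,0,0,0.0008,0,1],
)

```text
time_s: 18.35
eef_pos: [0.6001, 0.0194, 0.0085]
eef_rot: [-0.475, -0.524, -0.474, 0.525]
wrist_force: [-2.3, 0.5, -3.5]
opening: 0.147
```

carry_out(
  motion=[0,0,0,0,0.0008,0,1,0,0,0,0,0.0008,0,1],
)

```text
time_s: 18.55
eef_pos: [0.6017, 0.0193, 0.0084]
eef_rot: [-0.475, -0.524, -0.474, 0.525]
wrist_force: [-1.9, 0.8, -2.2]
opening: 0.146
```

carry_out(
  motion=[0,0,0,0,0.0008,0,1,0,0,0,0,0.0008,0,1],
)

```text
time_s: 18.75
eef_pos: [0.6028, 0.0193, 0.0084]
eef_rot: [-0.474, -0.523, -0.475, 0.525]
wrist_force: [-7.1, 1.0, 0.5]
opening: 0.149
```

carry_out(
  motion=[0,0,0,0,0.0006,0,1,0,0,0,0,0.0006,0,1],
)

```text
time_s: 18.95
eef_pos: [0.6027, 0.0193, 0.0082]
eef_rot: [-0.473, -0.523, -0.476, 0.526]
wrist_force: [-5.9, 0.4, -0.1]
opening: 0.147
```

Contact: the force has risen to 6–7 N. Checking the balance.

```bash
python3 go.py 0.603 0.019 0.008 -5.7;python3 - <<'E'
from m import *
for i in range(2):
    for c in("top","scene"):
        ctrl.camera(c)
        print(c,[[r[0]+[r[2]] for r in rect(c,n,.022) if 560<r[0][0]<690 and abs(r[0][1])<150] for n in ("tile1_mid","tile2_mid","tile3_mid","tile4_mid")])
o=ctrl.get_obs();print(o["wrist_force"],o["torque"],o["eef_pos"])
E
```

```text
t 18.95 pos [0.6027 0.0193 0.0082] heading -5.7 tilt [-1.     -0.0055  0.0011]
turn tool [0.   0.07 0.32] shift now [0.0002 0.0003 0.0003] shift after turn [0.0002 0.0003 0.0003]
q [-0.1637  0.4793  1.6491 -0.0018  1.0186 -0.0634] F [-5.887   0.4219 -0.0582] Tq [-0.0444  0.9309 -0.0831] op 0.1469180828155023
top [[[660.9, 118.7, 76.71]], [], [], [[635.5, -75.3, 82.23]]]
scene [[[653.4, 100.4, 82.35]], [[647.6, 45.5, 84.75]], [[640.6, -13.7, 84.76], [653.9, 99.3, 82.35]], []]
top [[[661.2, 118.1, 76.72]], [], [], [[636.1, -75.4, 81.93]]]
scene [[[652.5, 98.5, 84.75]], [], [[640.6, -12.7, 84.76]], [[635.6, -67.7, 84.76]]]
[-4.73326615  0.11298602 -0.50491639] [-0.02011761  0.9050901  -0.05180817] [0.60270578 0.01926707 0.00820676]
```

carry_out(
  motion=[0,0,0.3,0,0.001,0,1,0,0,0.3,0,0.001,0,1],
)

```text
time_s: 20.15
eef_pos: [0.6028, 0.0193, 0.0078]
eef_rot: [-0.475, -0.524, -0.474, 0.524]
wrist_force: [-5.8, -0.4, 0.2]
opening: 0.145
```

```bash
python3 go.py 0.603 0.019 0.008 -5.7
```

```text
t 20.15 pos [0.6028 0.0193 0.0078] heading -5.69 tilt [-1.      0.0009  0.0012]
turn tool [ 0.01  0.07 -0.05] shift now [-0.0002  0.0002  0.0003] shift after turn [-0.0002  0.0002  0.0003]
q [-0.1639  0.476   1.655  -0.0014  1.0096 -0.0639] F [-5.8039 -0.4017  0.247 ] Tq [ 0.0833  1.0933 -0.0922] op 0.1450698358415342
```

carry_out(
  motion=[0,0,0,0,0.0012,0,1,0,0,0,0,0.0012,0,1],
)

```text
time_s: 20.35
eef_pos: [0.6027, 0.0194, 0.0074]
eef_rot: [-0.474, -0.523, -0.475, 0.525]
wrist_force: [-7.2, -0.2, 1.6]
opening: 0.151
```

carry_out(
  motion=[0,0,0,0,0.0016,0,1,0,0,0,0,0.0016,0,1],
)

```text
time_s: 20.55
eef_pos: [0.6026, 0.0194, 0.0068]
eef_rot: [-0.472, -0.521, -0.477, 0.527]
wrist_force: [-7.4, 0.7, 1.6]
opening: 0.15
```

```bash
python3 go.py 0.603 0.019 0.008 -5.7
```

```text
t 20.55 pos [0.6026 0.0194 0.0068] heading -5.67 tilt [-0.9999 -0.0115  0.0014]
turn tool [0.03 0.08 0.66] shift now [-0.0012  0.0004  0.0004] shift after turn [-0.0012  0.0004  0.0004]
q [-0.1631  0.4851  1.6439 -0.0026  1.0239 -0.0629] F [-7.3808  0.7234  1.5575] Tq [-0.0091  1.4202 -0.1137] op 0.1502747720434831
```

Force builds with the commanded step, but the wrist pitches and sinks a little each row. I'll compensate pitch and height while pressing.

carry_out(
  motion=[0,0,0.5,-0.0008,0.0018,0,1,0,0,0.5,-0.0008,0.0018,0,1],
)

```text
time_s: 20.75
eef_pos: [0.6028, 0.0194, 0.0067]
eef_rot: [-0.475, -0.523, -0.475, 0.525]
wrist_force: [-6.6, -0.0, -3.2]
opening: 0.146
```

```bash
python3 go.py 0.603 0.019 0.008 -5.7
```

```text
t 20.75 pos [0.6028 0.0194 0.0067] heading -5.66 tilt [-1.     -0.0013  0.0016]
turn tool [0.04 0.09 0.07] shift now [-0.0013  0.0002  0.0004] shift after turn [-0.0013  0.0002  0.0004]
q [-0.1635  0.4793  1.6531 -0.0019  1.0104 -0.0637] F [-6.5735 -0.0013 -3.1541] Tq [-0.0433  1.188  -0.0953] op 0.1462282906448794
```

carry_out(
  motion=[0,0,0.25,-0.0007,0.0024,0,1,0,0,0.25,-0.0006,0.0024,0,1],
)

```text
time_s: 20.95
eef_pos: [0.6028, 0.0194, 0.0066]
eef_rot: [-0.474, -0.523, -0.475, 0.525]
wrist_force: [-10.3, -0.3, 2.4]
opening: 0.146
```

```bash
python3 go.py 0.603 0.019 0.008 -5.7
```

```text
t 20.95 pos [0.6028 0.0194 0.0066] heading -5.65 tilt [-1.     -0.0026  0.0017]
turn tool [0.05 0.1  0.15] shift now [-0.0014  0.0002  0.0004] shift after turn [-0.0014  0.0002  0.0004]
q [-0.1633  0.4802  1.6518 -0.0022  1.0121 -0.0636] F [-10.2903  -0.3448   2.3615] Tq [-0.0122  1.8086 -0.1705] op 0.14573503763164505
```

carry_out(
  motion=[0.06,0,0.35,-0.001,0.003,0,1,0.06,0,0.35,-0.001,0.003,0,1],
)

```text
time_s: 21.15
eef_pos: [0.6028, 0.0194, 0.0067]
eef_rot: [-0.474, -0.523, -0.475, 0.526]
wrist_force: [-10.4, -0.2, 1.6]
opening: 0.147
```

```bash
python3 go.py 0.603 0.019 0.008 -5.7
```

```text
t 21.15 pos [0.6028 0.0194 0.0067] heading -5.73 tilt [-1.     -0.003   0.0021]
turn tool [-0.03  0.12  0.17] shift now [-0.0013  0.0002  0.0004] shift after turn [-0.0013  0.0002  0.0004]
q [-0.1631  0.4805  1.6513 -0.0027  1.0127 -0.0616] F [-10.4248  -0.2056   1.6419] Tq [-0.0249  1.9312  0.0236] op 0.1466295149299139
```

The moment is balanced now. Press up to about 13–14 N in total and hold.

carry_out(
  motion=[0,0,0.35,-0.001,0.0036,0,1,0,0,0.35,-0.001,0.0038,0,1],
)

```text
time_s: 21.35
eef_pos: [0.6028, 0.0194, 0.0067]
eef_rot: [-0.473, -0.522, -0.476, 0.526]
wrist_force: [-14.8, -0.9, 4.8]
opening: 0.147
```

```bash
python3 go.py 0.603 0.019 0.008 -5.7
```

```text
t 21.35 pos [0.6028 0.0194 0.0067] heading -5.69 tilt [-1.     -0.0067  0.0025]
turn tool [0.01 0.14 0.38] shift now [-0.0013  0.0002  0.0004] shift after turn [-0.0013  0.0002  0.0004]
q [-0.1627  0.4827  1.6478 -0.0034  1.0176 -0.0617] F [-14.815   -0.9034   4.8362] Tq [ 0.0498  2.5568 -0.1544] op 0.1466020102455692
```

carry_out(
  motion=[0.04,0,0.45,-0.0013,0.0037,0,1,0.03,0,0.45,-0.0013,0.0037,0,1,0.03,0,0.4,-0.0012,0.0037,0,1,0.03,0,0.4,-0.0012,0.0037,0,1],
)

```text
time_s: 21.75
eef_pos: [0.6028, 0.0193, 0.0068]
eef_rot: [-0.473, -0.521, -0.476, 0.527]
wrist_force: [-13.0, -0.4, 2.4]
opening: 0.15
```

```bash
python3 go.py 0.603 0.019 0.008 -5.7
```

```text
t 21.75 pos [0.6028 0.0193 0.0068] heading -5.72 tilt [-1.     -0.0084  0.0034]
turn tool [-0.01  0.19  0.48] shift now [-0.0012  0.0002  0.0003] shift after turn [-0.0012  0.0002  0.0003]
q [-0.1623  0.4837  1.6462 -0.0045  1.0199 -0.0601] F [-13.0393  -0.3705   2.4196] Tq [0.0188 2.2683 0.0007] op 0.15006306796889105
```

Held at 13–14.8 N with near-zero yaw moment. One slightly firmer balanced press of about 15–16 N, off the board, to be sure every tile seats.

carry_out(
  motion=[0,0,0.45,-0.0017,0.004,0,1,0.02,0,0.45,-0.0015,0.0041,0,1,0.02,0,0.4,-0.0013,0.0041,0,1,0.02,0,0.4,-0.0013,0.0041,0,1],
)

```text
time_s: 22.15
eef_pos: [0.6027, 0.0193, 0.0068]
eef_rot: [-0.472, -0.52, -0.477, 0.528]
wrist_force: [-14.4, -0.2, 3.6]
opening: 0.148
```

```bash
python3 go.py 0.503 0.029 0.008 -5.7
```

```text
t 22.15 pos [0.6027 0.0193 0.0068] heading -5.69 tilt [-0.9999 -0.0134  0.004 ]
turn tool [0.01 0.23 0.77] shift now [ 0.0002 -0.1002  0.0003] shift after turn [-0.0012 -0.1002  0.0003]
q [-0.1617  0.4867  1.6415 -0.0057  1.0265 -0.0594] F [-14.4293  -0.2485   3.6333] Tq [ 0.0526  2.4687 -0.1123] op 0.14759917548336796
```

Seated with good balance. Now back straight off and level the ruler.

carry_out(
  motion=[0,0,0.2,-0.0005,-0.002,0,1,0,0,0.3,-0.001,-0.004,0,1,0,0,0.2,-0.001,-0.006,0,1,0,0,0,0,-0.01,0,1,0,0,0,0,-0.012,0,1,0,0,0,0,-0.012,0,1,0,0,0,0,-0.012,0,1,0,0,0,0,-0.01,0,1,0,0,0,0,-0.006,0,1,0,0,0,0,0,0,1],
)

```text
time_s: 23.15
eef_pos: [0.5274, 0.0267, 0.0112]
eef_rot: [0.478, 0.526, 0.471, -0.523]
wrist_force: [0.0, 0.1, -2.6]
opening: 0.151
```

```bash
python3 go.py 0.523 0.027 0.0058 -5.7
```

```text
t 23.15 pos [0.5274 0.0267 0.0112] heading -5.69 tilt [-0.9999  0.0108  0.0043]
turn tool [ 0.01  0.25 -0.62] shift now [ 0.0054 -0.0045  0.0001] shift after turn [ 0.0054 -0.0044  0.0002]
q [-0.1719  0.3285  1.8602 -0.0044  0.9418 -0.07  ] F [ 0.0046  0.1236 -2.6176] Tq [0.0275 0.0106 0.0427] op 0.1505739616349823
```

carry_out(
  motion=[0,0.25,-0.6,0,0,0,1,0,0,0,0.002,0,0,1,0,0,0,0.0015,0,0,1,0,0,0,0,0,0,1],
)

```text
time_s: 23.55
eef_pos: [0.5295, 0.0262, 0.0081]
eef_rot: [0.475, 0.525, 0.474, -0.524]
wrist_force: [-1.0, 0.4, -3.2]
opening: 0.146
```

```bash
python3 go.py 0.523 0.027 0.0058 -5.7
python3 - <<'E'
from h import *
im=ctrl.camera("top");s=ctrl.camera("scene")
cv2.imwrite("pics/g.png",np.vstack([cv2.resize(im[125:225,260:420],None,fx=3.5,fy=3,interpolation=cv2.INTER_CUBIC)[:300],cv2.resize(s[190:270,230:390],None,fx=3.5,fy=3.5,interpolation=cv2.INTER_CUBIC)[:300]]))
E
```

```text
t 23.55 pos [0.5295 0.0262 0.0081] heading -5.71 tilt [-1.      0.0024 -0.0003]
turn tool [-0.01 -0.02 -0.14] shift now [ 0.0023 -0.0066 -0.0001] shift after turn [ 0.0023 -0.0066 -0.0001]
q [-0.1749  0.3427  1.8488  0.0005  0.9477 -0.0755] F [-1.0286  0.3945 -3.2074] Tq [ 0.0091  0.0378 -0.0047] op 0.14628415161486533
```

View pics/g.png

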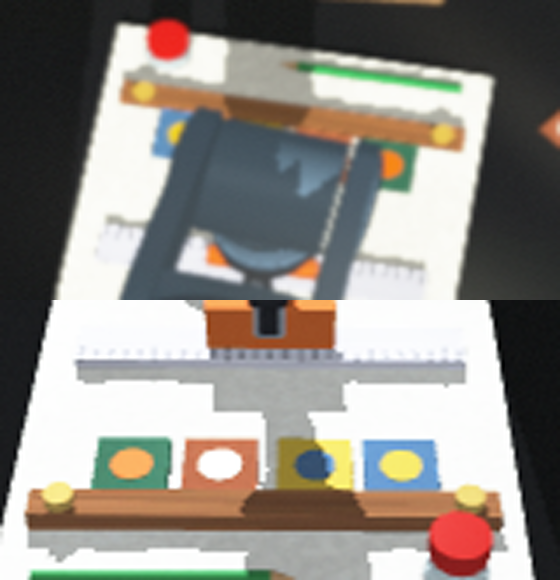

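All four tiles are in a straight row, tight against the bar. The jar and pencil haven't moved, and the ruler is well clear. Set it down softly.

carry_out(
  motion=[0,0,-0.1,0.0008,0,0,1,0,0,0,0.0007,0,0,1,0,0,0,0.0005,0,0,1,0,0,0,0.0005,0,0,1],
)

```text
time_s: 24.05
eef_pos: [0.5297, 0.0263, 0.0058]
eef_rot: [0.475, 0.524, 0.474, -0.524]
wrist_force: [-1.5, 0.7, 3.8]
opening: 0.145
```

```bash
python3 go.py 0.523 0.027 0.0058 -5.7
```

```text
t 24.05 pos [0.5297 0.0263 0.0058] heading -5.7 tilt [-1.      0.0005 -0.0003]
turn tool [-0.   -0.02 -0.03] shift now [-0.     -0.0067 -0.    ] shift after turn [-0.     -0.0067 -0.    ]
q [-0.1746  0.3484  1.8472  0.0004  0.9455 -0.0753] F [-1.4818  0.6695  3.7581] Tq [-0.0629  0.4284 -0.0154] op 0.145482625849192
```

It rests on the board (about 7 N). Release and rise.

carry_out(
  motion=[0,0,0,0,0,0,0.2,0,0,0,0,0,0,0,0,0,0,0,0,0,-0.3,0,0,0,0,0,0,-0.3,0,0,0,0,0,0,-0.3,0,0,0,-0.01,0,0,-0.3,0,0,0,-0.02,0,0,-0.3,0,0,0,-0.03,0,0,-0.3,0,0,0,-0.03,0,0,-0.3,0,0,0,-0.03,0,0,-0.3],
)

```text
time_s: 25.05
eef_pos: [0.5272, 0.0266, 0.1288]
eef_rot: [-0.473, -0.523, -0.476, 0.525]
wrist_force: [1.9, 0.2, 0.4]
opening: 0.649
```

carry_out(
  motion=[0,0,0,-0.02,-0.02,0,-0.3,0,0,0,-0.02,-0.03,0,-0.3,0,0,0,-0.02,-0.03,0,-0.3,0,0,0,-0.02,-0.03,0,-0.3,0,0,0,-0.02,-0.02,0,-0.3,0,0,0,0,0,0,-0.3],
)

```text
time_s: 25.65
eef_pos: [0.3971, 0.0393, 0.2423]
eef_rot: [0.477, 0.527, 0.471, -0.522]
wrist_force: [0.8, 0.0, 0.5]
opening: 0.648
```

```bash
python3 go.py 0.523 0.027 0.0058 -5.7
python3 - <<'E'
from m import *
im=ctrl.camera("top");s=ctrl.camera("scene")
for c in("top","scene"):
    print(c,[[(*r[0],r[2]) for r in rect(c,n,.022) if 560<r[0][0]<690 and abs(r[0][1])<150] for n in ("tile1_mid","tile2_mid","tile3_mid","tile4_mid")])
    print([(w(c,d["point"]).round(4),round(d["conf"],2)) for d in ctrl.landmark_of(c,"ruler_grip")])
cv2.imwrite("pics/h.png",np.vstack([cv2.resize(im[125:225,260:420],None,fx=3.5,fy=3,interpolation=cv2.INTER_CUBIC)[:300],cv2.resize(s[170:270,210:410],None,fx=2.8,fy=2.8,interpolation=cv2.INTER_CUBIC)[:300]]))
E
```

```text
t 25.65 pos [0.3971 0.0393 0.2423] heading -5.71 tilt [-0.9999  0.0108  0.0008]
turn tool [-0.01  0.05 -0.62] shift now [ 0.2378  0.1239 -0.0005] shift after turn [ 0.2365  0.1265 -0.0003]
q [-0.2013 -0.2878  1.9699  0.0003  1.4487 -0.1017] F [0.8321 0.0422 0.487 ] Tq [-0.0015  0.0132  0.0274] op 0.6480588665739715
top [[(654.5, 99.9, 4.18), (597.7, 19.3, 84.26)], [(646.9, 45.0, 84.44)], [(641.2, -13.8, 83.5)], [(634.7, -69.5, 83.71)]]
[(array([0.5289, 0.0271, 0.0433]), 0.81)]
scene [[(653.4, 100.5, 82.35)], [(649.1, 46.1, 84.75)], [(640.5, -13.9, 84.68)], [(635.5, -68.8, 84.76)]]
[(array([0.5282, 0.0262, 0.0413]), 0.66)]
```

View pics/h.png

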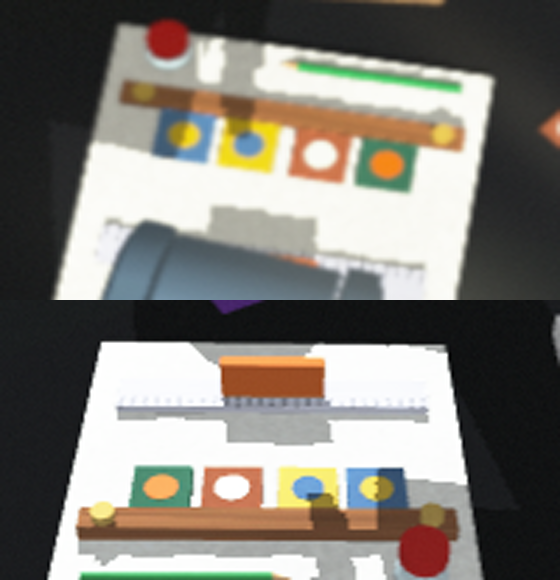

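The tiles are straight and tight on the bar, with centres in line to about 1 mm. The ruler lies flat at grip z ≈ 0.042 m, clear of the tiles, and the bystanders are unmoved. Handing in.

```bash
python3 -c "
from bench import ctrl
print(ctrl.hand_in())"
```

```text
the job is handed in; nothing more can be done
None
```

I gripped the ruler by its orange grip and pushed the four tiles to the stop bar. I pressed the row home, laid the ruler flat on the board about 75 mm clear of the tiles, let go and handed in at about 26 s.

- **Seating force:** each tile's force was inferred, not measured. The total push was about 13–15 N for roughly 0.6 s. The yaw moment stayed near zero (at most about 0.15 N m). That works out to about 3–4 N per tile if evenly shared, a little less if board friction took some.
- **First grasp missed:** the fingertips sat about 27 mm further back than the reported tool position, so the jaws shut on nothing above the grip. I found this in the pictures, went lower and gripped it on the second try. Nothing was disturbed.
- **Last checks:**
  - **Tiles:** both views show them straight and tight against the bar. Their centres are in line to about 1 mm and their sides within 1° of the bar. The exception is one scene-camera reading of tile1, about 2° off, which the top view (under 0.5°) did not bear out.
  - **Ruler:** its grip centre is at about 42 mm by landmark, under the 45 mm limit.
  - **Bystanders:** the jar and pencil look unmoved. I did not look at the palette and eraser again, but the arm never went near them after its first transit at 200 mm height.

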